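Hold the printers' service key switch turned

ROBOT

A 6-joint arm with a two-finger parallel gripper is mounted at the origin on the work surface. World frame = base frame: x ahead of the robot, y to its left, z up, the work surface at z = 0. Lengths are in m, angles in rad, forces in N, time in s.
With the tool pointing down it reaches from about 0.375 to 0.975 m from the base axis. Payload 3.8 kg.
Tool frame: the origin (TCP) lies at the very end of the fingers, on their centre line; the grasp point (between the pads) lies 19 mm behind it; z points along the fingers, y is the line along which they close (so a half turn about z gives the same grasp; the last joint's range is limited). The gripper opens to 85 mm and grips with 20 to 120 N. Pads are 22 mm wide; open, the fingers measure 114 mm over their backs; the gripper's body (76 mm by 85 mm) begins 54 mm behind the grasp point. The pads swing forward as they close: fully open they stand 13 mm farther back than shut.
Start: joints at [-1.235, 0.264, 1.604, -0, 1.274, -0.037], TCP at [0.246, -0.629, 0.231] pointing down, gripper open.
Joint ranges: [-2.63, 2.63], [-0.94, 2.18], [0.31, 2.57], [-1.31, 4.45], [0, 2.66], [-2.55, 2.55]. Speed limits (rad/s): [2.57, 2.57, 3.14, 3.14, 3.14, 3.14].

INTERFACE

Orientations are given as [roll, pitch, yaw] about the fixed x, y, z axes, in that order (R = Rz(yaw) Ry(pitch) Rx(roll)).
In Python, from rig import bot gives the robot as it stands.
- The arm moves only by the tool servo_tool, never from a script. Its argument "moves" is one flat list of numbers, 4 for each row, row after row: the shift along the tool's x, y, z in a scale on which 1.0 is 50 cm, then the turn about the tool's z in normalised numbers (1 is 2 pi rad). In form: [dx, dy, dz, yaw, dx, dy, dz, yaw, ...]. A call has 1 to 20 rows; each row is the pose to reach, as a shift and turn from the pose commanded when the call began, along the tool's axes at that moment; what a row does not reach only later rows make up. A row lasts 1/12 s, in which the tool goes at most 41.7 mm and 7.16 degrees, less where a joint would pass 70% of its speed; a pose out of reach is approached as far as the arm can. A call with a gripper value outside its range is refused whole. "jaw" is the closure, from -1 (fully open) to 1 (shut), set as the call begins (left out, the last holds). The fingers move at their own pace and stop on an object; "squeeze" is the grip in N (left out, the last holds). Time passes only in rows, so rows that repeat a pose let the fingers close. It gives the time, the measured TCP pose, the force, the opening and the grip force at its end, in the units of the state.
- bot.state(): the state, without advancing time (a new reading comes with each control period).
- bot.snapshot(name): name is "side" or "top"; returns the picture (400x640x3 uint8, blue, green, red); there is no depth.
- bot.camera_info(name): a dict with "camera_matrix" (3x3 intrinsics, pixels), "dist" ([k1, k2, p1, p2, k3] as OpenCV has them; the pictures are not rectified), "R" (3x3) and "t" (3): a world point X has camera coordinates R X + t. Camera axes: x right, y down, z forward; pixel columns grow to the right and rows downward; lengths in m; the calibration is good to about 2 mm. A picture is of the moment at which its call begins. camera_info takes no time and is no camera call.
- bot.finish_job(): hands the job in; it is judged then, once.
Trained networks look in the newest picture that a camera, given by its name, has taken for a name from the list of things; names that differ only in an ending like _2 or _b are one class to them, and where a whole thing is asked for, a point or a joint stands for the part that bears it (a point fixed in the world has none). Each returns a list of dicts, best first, with "p" (0 to 1); they miss things now and then, are a little off and sometimes report something else, mostly with a low value. They report only what shows in the picture. A call takes as long as a camera call. They do not tell look-alikes from the thing itself.
- bot.search_frame(name, camera): "position" ([x, y, z] in m, in world coordinates, good to about 4 mm: the middle of the surface that is visible of it).
- bot.pinpoint(name, camera): "position" ([x, y, z] in m, in world coordinates, good to about 4 mm: a listed point, or the origin of a listed thing).
The state is a dict: "t": time; "qpos": joint angles; "qvel": joint speeds; "tau": joint torques, N m; "position": TCP position; "orientation": TCP orientation; "force": force on the tool from outside, world axes, zero at the start; "moment": the same for the moment, N m; "grip_width": finger opening in m; "grip_force": force on a finger pad.
Only numpy, scipy, OpenCV 4.12 (cv2) and the standard library are available. Lean on these libraries where they do the work, as an engineer would, in place of code of your own. Each camera call takes 0.05 s, during which the arm holds its last target. There are 200 camera calls.

TASK

Draw the round-headed key out of the key stand and push it fully home in the key switch on the grey control station; its pins are sticky, so rock it gently to and fro as it goes in rather than forcing it. Then turn it clockwise a quarter turn, to the stop: the switch springs back when let go and the printers stay in service mode only while it is held, so finish with the key still in the gripper and held turned against the spring. Leave the other two keys in the stand and the rest of the bench as it is.

Things in the scene. Friction and masses are not known exactly. Their poses are not given: they have to be found in the camera images.
- key: Service key, loose, 50 to 85 g, steel blade down, round black head up; starts in any of the stand's 3 slots. Origin: on the blade's axis at the shoulder's underside, where the blade begins. z up, x along blade width, y through thickness. Shoulder 18 x 7 mm, z 0 to 5. Fits either way round. The other keys have square or clover heads.
- key_head (a point): Middle of the key's head, 18 mm above the key's origin. Head a round disc, 30 mm across (x), 9 mm thick (y), z 4 to 34 mm; its flat sides can be gripped over x +-11, z 5 to 30 mm. Axes as the key's.
- key_tip (a point): The blade's V point, 32 mm below the key's origin. Blade 10 mm wide (x), 5 mm thick (y); below z -23 mm only 1.6 mm thick, and the V is its last 5 mm. Notches in both edges, 6 to 17 mm below the origin, leave 4 mm width. Axes as the key's.
- keyway (a point): Mouth of the keyway: centre of the 20 mm brass face in a steel bezel, 70 mm above the bench; does not turn. z up, resting slot along x. Slot 11.4 mm (x) by 6.6 mm (y), 32 mm deep, with a 45 degree lead-in 2.5 mm wide. Key home: its origin is here, shoulder on the face. Wards let it turn fully only when within 2 mm of home; turned, it cannot be drawn out.
- pins (a point): Slot's axis 13.5 mm below its mouth, between two sticky pins 2 mm apart that stay where pushed. The thin point goes between; the full blade catches on them 11 to 2 mm above home. Straight through takes up to 35 N of push and over 40 N in all at the pins. So stop 12 mm above home, give way to side force, rock about z (clockwise 0.3 rad, back 0.15) to move them, then 0.15 rad each way per mm down.
- cylinder (a joint): Turn of the lock cylinder, rad: 0 at rest (slot along the station's x), growing clockwise seen from above, stop at 1.5. A spring pulls it back to 0: 0.02 N m at rest, 0.06 N m at the stop. The slot leaves the key 0.16 rad of play each way, so the key must turn 0.15 to 0.3 rad more than the cylinder.
- station: Control station, grey cast box fixed to the bench, 100 (x) x 150 (y) x 60 mm high. Origin: centre of underside; z up. On top: key switch 35 mm from the centre towards +y, mushroom stop button 42 mm towards -y (42 mm across, top 89 mm above the bench), pilot lamp 10 mm high at x 34, y -8 mm.
- stand: Key stand, black printed block fixed to the bench, 50 (x) x 150 (y) x 45 mm high. Origin: centre of underside. Three slots in its top at y -44, 0, +44 mm, 12.4 mm along y, 7 mm along x, hold three keys upright, shoulders on the top (key origins 45 mm above the bench), heads' width along the stand's y.
- key_square: Another key in the stand, same blade, but a square head 30 mm wide, 28 mm high, 9 mm thick. Not to be used. Origin and axes as for the service key.
- key_clover: Another key in the stand, same blade, but a three-lobed clover head. Not to be used. Origin and axes as for the service key.
- solder_reel: Reel of solder standing on the bench, 58 mm across, 50 mm high. Origin: centre of its underside.
- board: Small green circuit board with parts on it, 50 x 60 mm, 15 mm high in all. Origin: centre of its underside.
- bracket: Black printed bracket, 50 x 30 mm, 25 mm high. Origin: centre of its underside.
- pliers: Pliers with blue grips lying along their x, 160 mm long, 14 mm high. Origin near the pivot, on the bench.
- tape_roll: Roll of black tape lying flat, 90 mm across, 19 mm high. Origin: centre of its underside.
- screwdriver: Screwdriver lying along its x, 170 mm long, 26 mm thick. Origin: middle of its length, on the bench.
There are look-alikes about, which are no part of the job. What is shaped like the key but purple or turquoise is not meant.

How it is judged:
On the way, in this order (a step that is already met when the one before it is completed fails the run):
1. the round-headed key is drawn clear of the stand (z of key in the frame of stand above 0.08 m and contact force between the fingers and key above 1 N), for 0.1 s.
2. the key is fully home in the key switch, not yet turned (z of key in the frame of keyway below 0.0025 m and horizontal distance between key and keyway below 0.004 m and angle between key's own z axis and vertical below 0.12 rad and value of joint cylinder below 0.35 rad), for 0.1 s.
At the end, for the whole second after the job is handed in: Ends holding: fingers grip the service key (over 2 N), key home in the switch (within 2.5 mm of the face, 4 mm of the axis, 0.12 rad of upright), cylinder held still past 1.25 of its 1.5 rad; other keys within 20 mm, other things within 30 mm of where they were (value of joint cylinder above 1.25 rad and z of key in the frame of keyway below 0.0025 m and horizontal distance between key and keyway below 0.004 m and angle between key's own z axis and vertical below 0.12 rad and contact force between the fingers and key above 2 N and velocity of joint cylinder between -0.3 and 0.3 rad/s and distance of each of key_square, key_clover from where it was at the start of the episode below 0.02 m and distance of each of solder_reel, board, bracket, pliers, tape_roll, screwdriver from where it was at the start of the episode below 0.03 m); the arm keeps its last pose, push and grip.
It fails at once if the key is forced in: over 40 N of contact force between the key and the key switch before it is turned (contact force between key and station above 40 N and value of joint cylinder below 0.3 rad).
It fails at once if another key is pulled out or knocked (moved over 20 mm) (distance of any of key_square, key_clover from where it was at the start of the episode above 0.02 m).
It fails at once if other bench things are pushed about (over 30 mm) (distance of any of solder_reel, board, bracket, pliers, tape_roll, screwdriver from where it was at the start of the episode above 0.03 m).
It also fails if it takes over 69 s, if anything falls off the work surface, if the arm or the gripper's body presses on something with over 40 N, if the wrist force passes 120 N, or if a joint passes its speed limit or range.

## Working session

There is one attempt and no reset: what is moved stays moved. The work goes in short steps, Python scripts to look and compute and a tool call to move; the robot and the scene stay as the last step left them, time stands still between calls to the robot, and variables do not carry over. Pictures are saved under pics/ and viewed, at most 10 in all, crops included, and the job is handed in when it is done.

Besides the shell and the picture viewer there is one more tool, called as name(argument=value, ...) on one line, values as JSON. servo_tool: Moves the arm, as the interface text tells. Its arguments: {"type":"object","properties":{"moves":{"type":"array"},"jaw":{"type":"number"},"squeeze":{"type":"number"}},"required":["moves"]}

```bash
ls; mkdir -p pics; cat > h.py <<'E'
import numpy as np, cv2
from rig import bot
def cam(n):
    c=bot.camera_info(n); return np.array(c["camera_matrix"]),np.array(c["dist"],float),np.array(c["R"]),np.array(c["t"]).ravel()
def proj(n,X):
    K,d,R,t=cam(n); return cv2.projectPoints(np.atleast_2d(np.array(X,float)),cv2.Rodrigues(R)[0],t,K,d)[0].reshape(-1,2)
def ray(n,uv):
    K,d,R,t=cam(n); p=cv2.undistortPoints(np.array([[uv]],float),K,d).ravel()
    v=R.T@np.array([p[0],p[1],1.]); return -R.T@t, v/np.linalg.norm(v)
def onz(n,uv,z):
    o,v=ray(n,uv); return o+v*(z-o[2])/v[2]
def tri(a,uva,b,uvb):
    (o1,v1),(o2,v2)=ray(a,uva),ray(b,uvb)
    s=np.linalg.lstsq(np.c_[v1,-v2],o2-o1,rcond=None)[0]
    p,q=o1+s[0]*v1,o2+s[1]*v2; return (p+q)/2,np.linalg.norm(p-q)
E
python3 - <<'E'
from h import *
for c in("side","top"):
    im=bot.snapshot(c); cv2.imwrite(f"pics/{c}0.png",im)
    print(c,"campos",ray(c,(320,200))[0].round(3),ray(c,(320,200))[1].round(3))
    for n in("key_head","key","keyway","station","stand","key_square","key_clover"):
        for r in bot.pinpoint(n,c)[:4]: print(n,round(r["p"],2),np.round(r["position"],3),proj(c,r["position"]).round(0))
E
```

```text
pics
side campos [ 0.475 -0.57   0.738] [ 0.132  0.652 -0.747]
key_head 0.81 [ 0.452 -0.172  0.005] [[270. 301.]]
key_head 0.8 [ 0.484 -0.352  0.005] [[301. 389.]]
key_head 0.74 [ 0.469 -0.256  0.008] [[284. 338.]]
key_head 0.67 [ 0.628 -0.336  0.005] [[379. 363.]]
key 0.83 [ 0.448 -0.157  0.007] [[267. 294.]]
key 0.79 [ 0.501 -0.346  0.003] [[311. 384.]]
key 0.6 [ 0.609 -0.326  0.006] [[367. 360.]]
key 0.56 [ 0.589 -0.212  0.044] [[342. 296.]]
keyway 0.84 [0.514 0.245 0.072] [[271. 138.]]
keyway 0.53 [0.659 0.004 0.001] [[349. 218.]]
station 0.97 [0.52  0.216 0.   ] [[277. 165.]]
station 0.6 [ 0.576 -0.177 -0.   ] [[331. 293.]]
stand 0.64 [ 0.575 -0.179 -0.   ] [[331. 294.]]
key_square 0.71 [ 0.565 -0.137  0.046] [[321. 265.]]
key_clover 0.55 [ 0.576 -0.177  0.041] [[331. 282.]]
key_clover 0.42 [ 0.407 -0.009 -0.001] [[241. 241.]]
top campos [ 0.49  -0.026  1.141] [ 0.072 -0.016 -0.997]
key_head 0.71 [ 0.482 -0.35   0.008] [[444. 239.]]
key_head 0.64 [ 0.625 -0.333  0.002] [[436. 182.]]
key_head 0.57 [ 0.588 -0.216  0.061] [[393. 193.]]
key_head 0.44 [ 0.474 -0.255  0.007] [[405. 242.]]
key 0.57 [ 0.591 -0.218  0.044] [[393. 193.]]
key 0.54 [ 0.448 -0.161  0.004] [[367. 252.]]
key 0.43 [ 0.454 -0.252  0.004] [[404. 250.]]
key 0.43 [ 0.498 -0.352  0.002] [[444. 232.]]
keyway 0.8 [0.515 0.245 0.071] [[196. 220.]]
keyway 0.75 [ 0.406 -0.01   0.001] [[305. 267.]]
station 0.9 [0.518 0.214 0.001] [[216. 220.]]
stand 0.69 [ 0.594 -0.22   0.044] [[393. 191.]]
stand 0.67 [ 0.578 -0.177  0.   ] [[373. 199.]]
stand 0.64 [0.492 0.008 0.001] [[298. 232.]]
key_square 0.6 [ 0.562 -0.136  0.042] [[359. 204.]]
key_clover 0.57 [ 0.573 -0.177  0.049] [[376. 200.]]
```

View images.

```bash
python3 - <<'E'
from h import *
s=cv2.imread("pics/side0.png");t=cv2.imread("pics/top0.png")
a=cv2.resize(s[215:335,250:450],None,fx=4,fy=4,interpolation=cv2.INTER_CUBIC)
cv2.imwrite("pics/sc.png",a)
# top crops of stand and station
b=cv2.resize(t[160:240,330:430],None,fx=5,fy=5,interpolation=cv2.INTER_CUBIC)
c=cv2.resize(t[170:270,150:250],None,fx=4,fy=4,interpolation=cv2.INTER_CUBIC)
d=cv2.resize(s[95:215,215:335],None,fx=3.33,fy=3.33,interpolation=cv2.INTER_CUBIC)[:400,:400]
cv2.imwrite("pics/tc.png",np.hstack([c,d]))
E
```

```text
(no output)
```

View pics/side0.png

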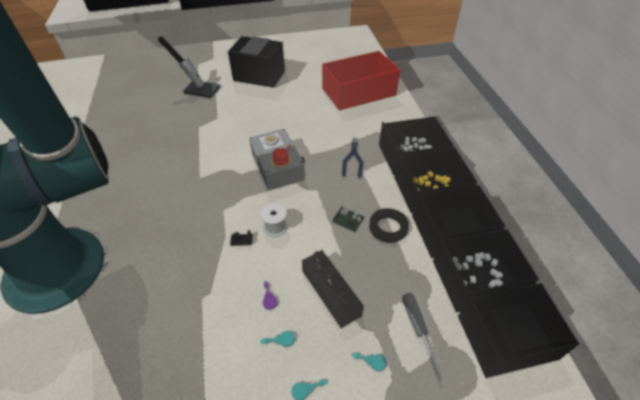

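View pics/top0.png

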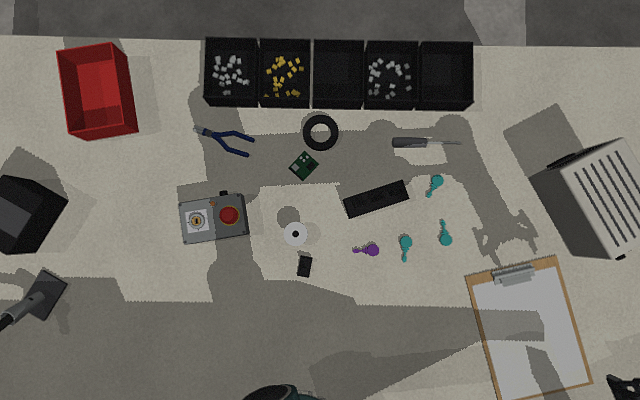

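View pics/sc.png

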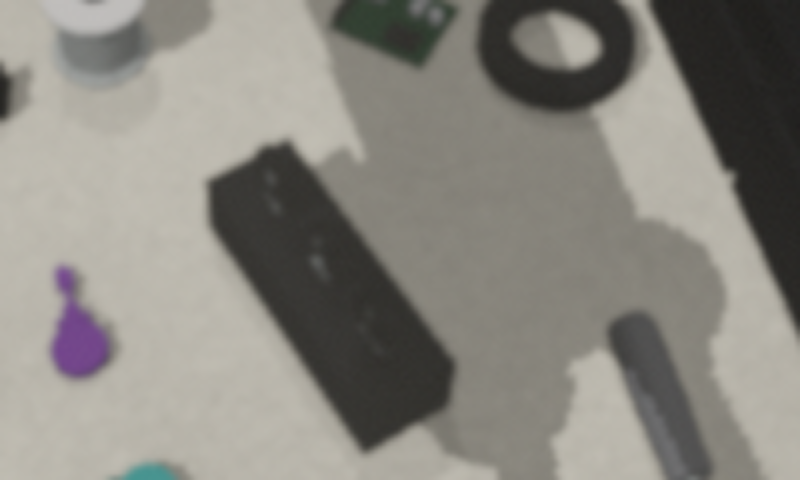

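View pics/tc.png

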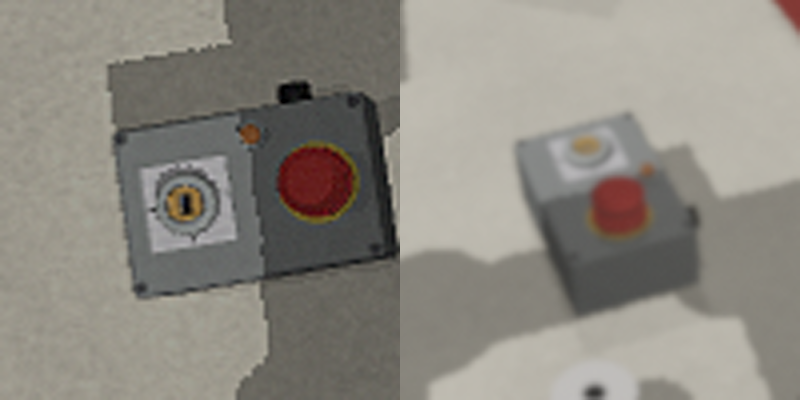

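The key switch shows at top (196,220), with its slot roughly along the image vertical. The four look-alikes are purple at (367,249) and turquoise at (405,242), (444,239) and (436,182). The real keys are three dark ones in the black stand at about (358,204), (375,199) and (393,193). One enhanced crop should show which of them has the round head.

```bash
python3 - <<'E'
from h import *
def avg(c,n=8): return np.mean([bot.snapshot(c).astype(float) for _ in range(n)],0)
S=avg("side");T=avg("top"); np.savez("avg.npz",S=S,T=T)
def enh(c,f): 
    c=np.clip((c-5)*255/95,0,255)
    return cv2.resize(c.astype(np.uint8),None,fx=f,fy=f,interpolation=cv2.INTER_CUBIC)
a=enh(S[245:330,298:368],7)[:595]; b=enh(T[170:225,338:413],4)
o=np.zeros((595,800,3),np.uint8); o[:,:490]=a[:595]; o[:b.shape[0],495:795]=b
cv2.imwrite("pics/enh.png",o)
E
```

```text
(no output)
```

View pics/enh.png

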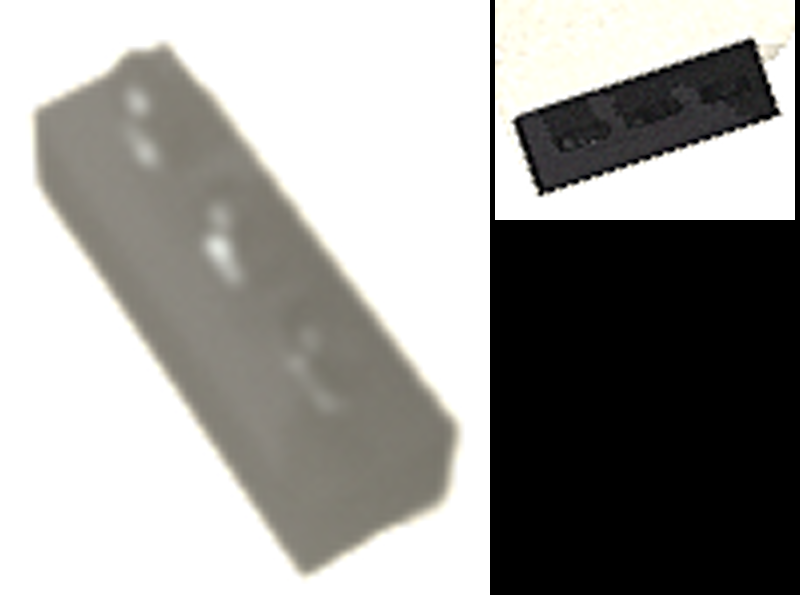

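```bash
python3 - <<'E'
from h import *
def avg(c,n=10): return np.mean([bot.snapshot(c).astype(float) for _ in range(n)],0)
z=np.load("avg.npz");S=(z["S"]*8+avg("side",6)*6)/14;T=z["T"]
np.savez("avg.npz",S=S,T=T)
def enh(c,f,lo,hi):
    c=np.clip((c-lo)*255/(hi-lo),0,255)
    return cv2.resize(c.astype(np.uint8),None,fx=f,fy=f,interpolation=cv2.INTER_LANCZOS4)
g=S[250:325,300:362].mean(2); gt=T[175:222,340:412].mean(2)
print(np.percentile(g,[1,5,20,40,60]),np.percentile(gt,[1,5,20,40,60]))
a=enh(g,6,38,72); b=enh(gt,5,12,55)
o=np.zeros((450,800),np.uint8); o[:a.shape[0],:a.shape[1]]=a; o[:b.shape[0],400:400+b.shape[1]]=b
cv2.imwrite("pics/enh2.png",o)
for n in("key_head","key_square","key_clover"):
  for c in ("side","top"):
    for r in bot.search_frame(n,c): 
        if abs(r["position"][1]+.177)<.08 and r["position"][2]>.03: print(n,c,round(r["p"],2),np.round(r["position"],3))
E
```

```text
[ 48.51166667  49.30952381  52.42380952  56.5        129.69047619] [  5.74291667  14.45833333  20.775       75.08333333 103.08333333]
key_head side 0.53 [ 0.591 -0.222  0.069]
key_clover side 0.64 [ 0.574 -0.185  0.064]
```

View pics/enh2.png

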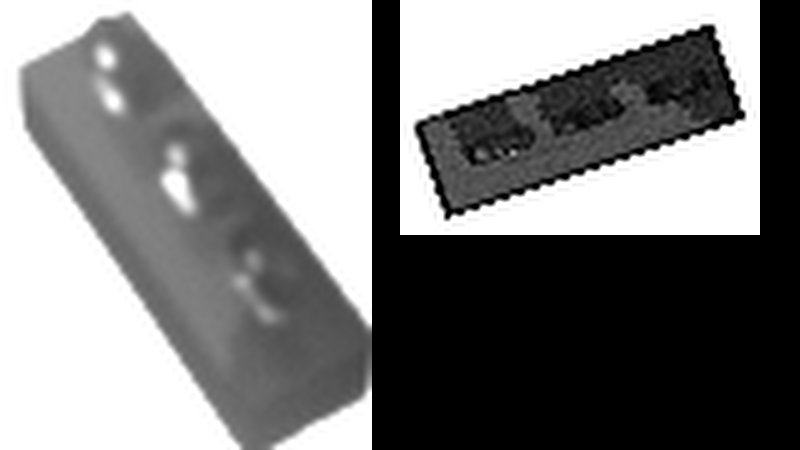

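```bash
cat > fit.py <<'E'
from h import *
from scipy.optimize import minimize
z=np.load("avg.npz");T=z["T"];S=z["S"]
def box(x,y,yaw,lx,ly,h):
    c,s=np.cos(yaw),np.sin(yaw)
    return np.array([[x+c*a*lx/2-s*b*ly/2,y+s*a*lx/2+c*b*ly/2,k] for a in(-1,1) for b in(-1,1) for k in(0,h)])
def hullmask(cam,P,sc=8,org=(0,0),size=(1,1)):
    uv=cv2.convexHull(proj(cam,P).astype(np.float32))
    m=np.zeros((size[1]*sc,size[0]*sc),np.uint8)
    q=((uv-np.array(org)+.5)*sc*16).round().astype(np.int32)
    cv2.fillConvexPoly(m,q,255,shift=4); return cv2.resize(m,size,interpolation=cv2.INTER_AREA)/255.
def fit(cams,p0,dims):
    def cost(p):
        e=0
        for cam,soft,org in cams:
            e+=np.abs(hullmask(cam,box(p[0],p[1],p[2],*dims),org=org,size=soft.shape[::-1])-soft).sum()
        return e
    r=minimize(cost,p0,method="Nelder-Mead",options=dict(initial_simplex=np.array([p0]+[np.add(p0,d) for d in np.diag([.006,.006,.08])]),xatol=1e-4,fatol=1e-2)); return r.x,r.fun
gT=T[170:225,335:415].mean(2); gS=S[240:332,295:370].mean(2)
sT=np.clip((65-gT)/(65-30)*1,0,1); sT=(gT<48).astype(float); sS=np.clip((100-gS)/70+.2,0,1); sS=(gS<85).astype(float)
for nm,cs in(("top",[("top",sT,(335,170))]),("side",[("side",sS,(295,240))]),("both",[("top",sT,(335,170)),("side",sS,(295,240))])):
    print("stand",nm,*fit(cs,[.576,-.178,.32],(.05,.15,.045)), sT.sum(),sS.sum())
E
python3 fit.py; python3 - <<'E'
from h import *
s=bot.state();print({k:np.round(s[k],3) for k in("t","qpos","position","orientation","force","grip_width")})
T=np.load("avg.npz")["T"].astype(np.uint8)
# brass blob + dark slot in top
c=T[200:240,175:218]; hsv=cv2.cvtColor(c,cv2.COLOR_BGR2HSV)
m=((hsv[...,0]>8)&(hsv[...,0]<30)&(hsv[...,1]>90)).astype(np.uint8)
n,l,st,ce=cv2.connectedComponentsWithStats(m)
for i in range(1,n):
    if st[i,4]>8: print("brass",ce[i]+[175,200],st[i],onz("top",ce[i]+[175,200],.07).round(4))
S=np.load("avg.npz")["S"].astype(np.uint8)
c=S[125:155,250:290]; hsv=cv2.cvtColor(c,cv2.COLOR_BGR2HSV)
m=((hsv[...,0]>8)&(hsv[...,0]<30)&(hsv[...,1]>70)).astype(np.uint8)
n,l,st,ce=cv2.connectedComponentsWithStats(m)
for i in range(1,n):
    if st[i,4]>8: print("brass side",ce[i]+[250,125],st[i],onz("side",ce[i]+[250,125],.07).round(4))
big=cv2.resize(T[190:250,165:260],None,fx=8,fy=8,interpolation=cv2.INTER_CUBIC); cv2.imwrite("pics/st.png",big)
E
```

```text
stand top [ 0.57656769 -0.17776651  0.33858644] 61.48235294117647 1287.0 2220.0
stand side [ 0.5754371  -0.17585249  0.32332798] 181.9764705882353 1287.0 2220.0
stand both [ 0.57641626 -0.17728711  0.33447378] 258.4039215686274 1287.0 2220.0
{'t': np.float64(2.2), 'qpos': array([-1.235,  0.264,  1.604, -0.   ,  1.274, -0.037]), 'position': array([ 0.246, -0.629,  0.231]), 'orientation': array([3.142, 0.   , 0.373]), 'force': array([ 0.54 , -0.177, -1.093]), 'grip_width': np.float64(0.086)}
brass [212.1  202.95] [35  1  5  5 20] [0.5562 0.2096 0.07  ]
brass [195.75925926 220.57407407] [17 17  9  8 54] [0.5143 0.246  0.07  ]
brass side [270.55555556 138.07407407] [17 11  8  5 27] [0.5127 0.2459 0.07  ]
```

View pics/st.png

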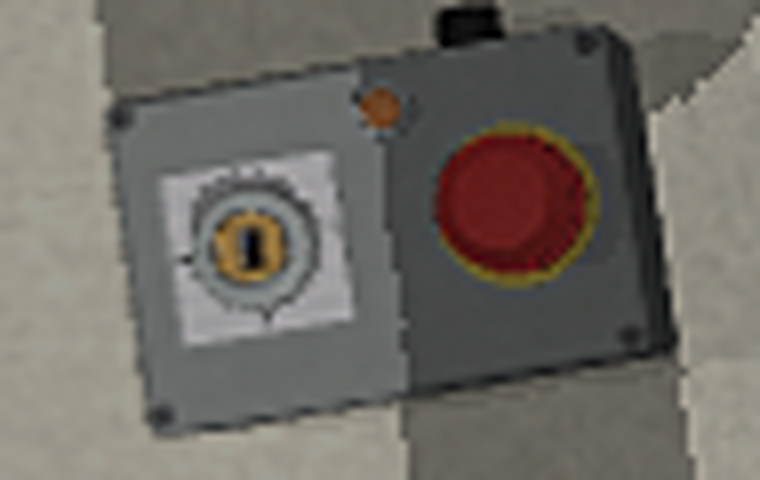

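```bash
cat >> h.py <<'E'
def go(x,y,z,yaw,ref=None):
    """shift in cm and turn in deg from the present pose (or ref=[x,y,z,yaw])"""
    s=bot.state(); p=np.array(s["position"]); w=s["orientation"][2]
    if ref is not None: p=np.array(ref[:3]); w=ref[3]
    d=np.array([x,y,z])-p; c,sn=np.cos(w),np.sin(w)
    t=(yaw-w+np.pi)%(2*np.pi)-np.pi
    return np.round([100*(c*d[0]+sn*d[1]),100*(sn*d[0]-c*d[1]),-100*d[2],-np.degrees(t)],2)
E
python3 - <<'E'
from h import *
print(go(.5905,-.2185,.12,1.90))
px=lambda u,v:((u+.5)/8-.5+165,(v+.5)/8-.5+190)
P={k:onz("top",px(*c),.06)[:2] for k,c in dict(TL=(120,118),BL=(160,415),TR=(588,42),BR=(630,335)).items()}
for k in P: print(k,P[k].round(4))
print("centre",np.mean(list(P.values()),0).round(4))
for a,b in(("TR","TL"),("BR","BL")): d=P[b]-P[a]; print(np.linalg.norm(d),np.arctan2(-d[0],d[1]))
for a,b in(("BL","TL"),("BR","TR")): d=P[b]-P[a]; print(np.linalg.norm(d),np.arctan2(d[1],d[0]))
print("slot blob",onz("top",px(252,246),.07).round(4), "button",onz("top",px(497,203),.089).round(4))
E
```

```text
[ 47.04 -25.64  11.13 -87.5 ]
TL [0.5521 0.2881]
BL [0.4653 0.2725]
TR [0.5773 0.1513]
BR [0.4911 0.136 ]
centre [0.5215 0.212 ]
0.13917057195387347 0.18167131647970175
0.13891236484159175 0.18682766044752586
0.08822365312468698 0.1784548210270132
0.08750860981126535 0.17545675322114387
slot blob [0.5149 0.2453 0.07  ] button [0.5281 0.171  0.089 ]
```

The manual's scale: shifts go in shares of 50 cm and turns go in shares of 2 pi rad. Converting my numbers, 47 cm is 0.94, -25.6 cm is -0.512, -87.5 degrees is -0.2431.

servo_tool(moves=[0.94,-0.512,0.16,-0.2431,0.94,-0.512,0.16,-0.2431,0.94,-0.512,0.16,-0.2431,0.94,-0.512,0.16,-0.2431,0.94,-0.512,0.16,-0.2431,0.94,-0.512,0.16,-0.2431,0.94,-0.512,0.16,-0.2431,0.94,-0.512,0.16,-0.2431,0.94,-0.512,0.16,-0.2431,0.94,-0.512,0.16,-0.2431,0.94,-0.512,0.16,-0.2431,0.94,-0.512,0.16,-0.2431,0.94,-0.512,0.16,-0.2431,0.94,-0.512,0.2,-0.2431,0.94,-0.512,0.22,-0.2431,0.94,-0.512,0.22,-0.2431,0.94,-0.512,0.22,-0.2431], jaw=-1, squeeze=40)

```text
t: 3.62
position: [0.5889, -0.2194, 0.1202]
orientation: [-3.139, -0.002, 1.899]
force: [0.6, 0.6, 0.8]
grip_width: 0.0851
grip_force: 0.0
```

servo_tool(moves=[0,0,0.05,0,0,0,0.1,0,0,0,0.13,0,0,0,0.142,0,0,0,0.142,0,0,0,0.142,0,0,0,0.142,0])

```text
t: 4.2
position: [0.5915, -0.2203, 0.0523]
orientation: [3.139, 0.002, 1.899]
force: [-0.4, -0.5, -0.4]
grip_width: 0.0853
grip_force: 0.0
```

servo_tool(moves=[0,0,0,0,0,0,0,0,0,0,0,0,0,0,0,0,0,0,0,0,0,0,0,0,0,0,0,0,0,0,0,0,0,0,0,0,0,0,0,0], jaw=1, squeeze=60)

```text
t: 5.03
position: [0.5905, -0.219, 0.0505]
orientation: [3.141, 0.0, 1.9]
force: [-0.5, 1.1, 1.5]
grip_width: 0.0083
grip_force: 60.0
```

In the tool's units: -12 cm is -0.24, -11 cm is -0.22.

servo_tool(moves=[0,0,-0.02,0,0,0,-0.04,0,0,0,-0.06,0,0,0,-0.08,0,0,0,-0.1,0,0,0,-0.14,0,0,0,-0.18,0,0,0,-0.22,0,0,0,-0.24,0,0,0,-0.24,0,0,0,-0.24,0])

```text
t: 5.95
position: [0.5907, -0.2192, 0.1712]
orientation: [3.14, 0.001, 1.9]
force: [-0.3, 0.2, -1.0]
grip_width: 0.008
grip_force: 59.8
```

```bash
python3 - <<'E'
from h import *
s=bot.state();print(s["t"],np.round(s["position"],4),np.round(s["orientation"],3),s["grip_width"])
S=bot.snapshot("side");T=bot.snapshot("top")
p=np.array(s["position"]); print(proj("side",[p,p-[0,0,.037]]),proj("top",[p]))
def crop(I,uv,w,f):
    u,v=np.int32(uv); return cv2.resize(np.clip(I[v-w:v+w,u-w:u+w].astype(float)*2,0,255).astype(np.uint8),None,fx=f,fy=f,interpolation=cv2.INTER_CUBIC)
cv2.imwrite("pics/held.png",np.hstack([crop(S,proj("side",p)[0],35,5),crop(S,proj("side",[.576,-.178,.06])[0],35,5)]))
for n in("key_head","key_square","key_clover","key_tip","key"):
  for c in ("side","top"):
    for r in bot.pinpoint(n,c):
        if r["position"][2]>.03: print(n,c,round(r["p"],2),np.round(r["position"],3))
E
```

```text
5.95 [ 0.5907 -0.2192  0.1712] [3.14e+00 1.00e-03 1.90e+00] 0.008033111971526305
[[347.09846575 262.49093465]
 [346.10260416 274.31246719]] [[403.79293802 187.52889082]]
key_head side 0.67 [ 0.592 -0.221  0.184]
key_square side 0.5 [ 0.589 -0.218  0.164]
key_square side 0.46 [ 0.565 -0.135  0.048]
key_square top 0.61 [ 0.561 -0.136  0.044]
key_clover side 0.51 [ 0.576 -0.178  0.043]
key_tip side 0.61 [ 0.594 -0.218  0.133]
key side 0.6 [ 0.588 -0.215  0.163]
```

View pics/held.png

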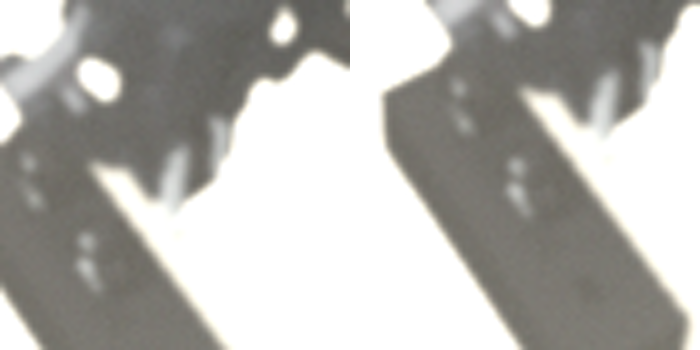

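```bash
python3 -c "
from h import *
print(go(.5147,.246,.131,.18+np.pi,[.5907,-.2192,.1712,1.9]))"
```

```text
[ 46.48   7.85   4.02 -81.45]
```

In the tool's units: 46.5 cm is 0.93, 7.8 cm is 0.156, -81.5 degrees is -0.2264.

servo_tool(moves=[0.93,0.156,0,-0.2264,0.93,0.156,0,-0.2264,0.93,0.156,0,-0.2264,0.93,0.156,0,-0.2264,0.93,0.156,0,-0.2264,0.93,0.156,0,-0.2264,0.93,0.156,0,-0.2264,0.93,0.156,0,-0.2264,0.93,0.156,0,-0.2264,0.93,0.156,0,-0.2264,0.93,0.156,0,-0.2264,0.93,0.156,0,-0.2264,0.93,0.156,0.04,-0.2264,0.93,0.156,0.08,-0.2264,0.93,0.156,0.08,-0.2264,0.93,0.156,0.08,-0.2264,0.93,0.156,0.08,-0.2264,0.93,0.156,0.08,-0.2264,0.93,0.156,0.08,-0.2264])

```text
t: 8.13
position: [0.515, 0.2462, 0.1318]
orientation: [3.141, 0.003, -2.962]
force: [-0.6, -0.8, -1.3]
grip_width: 0.0079
grip_force: 59.8
```

```bash
python3 - <<'E'
from h import *
s=bot.state();print(s["t"],np.round(s["position"],4),np.round(s["orientation"],3),s["grip_width"],np.round(s["qpos"],2))
S=np.mean([bot.snapshot("side").astype(float) for _ in range(4)],0)
p=np.array(s["position"]); print("tip exp",proj("side",p-[0,0,.0375]),"keyway",proj("side",[.5147,.246,.07]))
u,v=265,130
c=S[v-38:v+38,u-38:u+38]
cv2.imwrite("pics/al.png",cv2.resize(np.clip(c*1.3,0,255).astype(np.uint8),None,fx=7,fy=7,interpolation=cv2.INTER_CUBIC))
for n in("key_tip","keyway","key"):
  for c in("side","top"):
   for r in bot.pinpoint(n,c)[:3]:
    q=r["position"]
    if abs(q[1]-.246)<.05: print(n,c,round(r["p"],2),np.round(q,4),proj(c,q))
E
```

```text
8.1333 [0.515  0.2462 0.1318] [ 3.141e+00  3.000e-03 -2.962e+00] 0.007859753457061979 [ 0.4   0.15  1.93 -0.    1.06 -1.35]
tip exp [[270.53269336 130.29792599]] keyway [[271.32764775 137.93858738]]
keyway side 0.96 [0.5106 0.2454 0.0701] [[269.75330658 138.2782457 ]]
keyway top 0.91 [0.5161 0.2456 0.0716] [[195.76900499 219.79093454]]
key side 0.62 [0.5128 0.2517 0.1239] [[268.20803994 119.50580998]]
```

View pics/al.png

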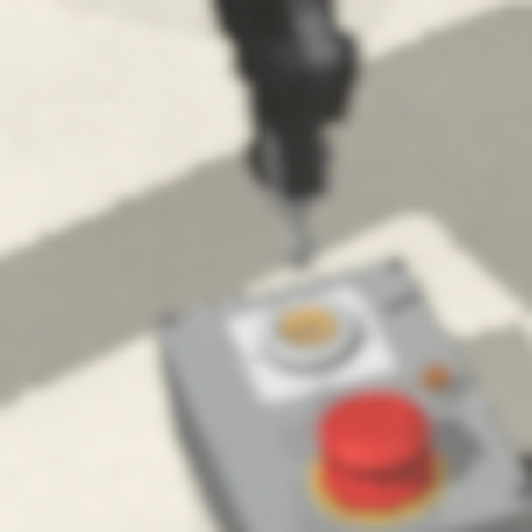

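In the tool's units: 3.5 cm is 0.07, -0.06 cm is -0.0012.

servo_tool(moves=[0.0008,-0.0012,0.02,0,0.0008,-0.0012,0.04,0,0.0008,-0.0012,0.052,0,0.0008,-0.0012,0.06,0,0.0008,-0.0012,0.066,0,0.0008,-0.0012,0.07,0,0.0008,-0.0012,0.07,0,0.0008,-0.0012,0.07,0])

```text
t: 9.3
position: [0.5134, 0.2459, 0.0949]
orientation: [3.141, -0.0, -2.961]
force: [1.2, 2.3, -3.3]
grip_width: 0.0079
grip_force: 59.5
```

servo_tool(moves=[0,0,0,0,0,0,0,0,0,0,0,0])

```text
t: 9.55
position: [0.5134, 0.2458, 0.0952]
orientation: [3.141, -0.0, -2.961]
force: [-0.6, 2.3, -3.7]
grip_width: 0.0079
grip_force: 59.4
```

In the tool's units: 0.7 cm is 0.014, 0.6 cm is 0.012.

servo_tool(moves=[0,0,0.004,0,0,0,0.008,0,0,0,0.012,0,0,0,0.014,0,0,0,0.014,0,0,0,0.014,0])

```text
t: 10.05
position: [0.5136, 0.2459, 0.0881]
orientation: [3.141, 0.0, -2.961]
force: [0.3, 5.2, -1.5]
grip_width: 0.0076
grip_force: 59.5
```

In the tool's units: 0.05 cm is 0.001.

servo_tool(moves=[0,0.001,0,0,0,0.001,0,0,0,0.001,0,0])

```text
t: 10.3
position: [0.5134, 0.2459, 0.0881]
orientation: [-3.141, -0.0, -2.961]
force: [0.3, 3.5, -2.4]
grip_width: 0.0079
grip_force: 59.6
```

In the tool's units: 0.08 cm is 0.0016.

servo_tool(moves=[0,0.0016,0,0,0,0.0016,0,0,0,0.0016,0,0])

```text
t: 10.55
position: [0.5133, 0.2463, 0.0882]
orientation: [-3.141, -0.0, -2.961]
force: [1.6, 0.9, -1.9]
grip_width: 0.0081
grip_force: 59.7
```

In the tool's units: 0.03 cm is 0.0006, 18 degrees is 0.05.

servo_tool(moves=[0,0,0.0006,0.0139,0,0,0.0006,0.0278,0,0,0.0006,0.0389,0,0,0.0006,0.0472,0,0,0.0006,0.05,0,0,0.0006,0.05,0,0,0.0006,0.05,0,0,0.0006,0.0333,0,0,0.0006,0.0167,0,0,0.0006,0,0,0,0.0006,-0.0139,0,0,0.0006,-0.025,0,0,0.0006,-0.025,0,0,0.0006,-0.025,0,0,0.0006,-0.0111,0,0,0.0006,0,0,0,0.0006,0,0,0,0.0006,0])

```text
t: 12.05
position: [0.5133, 0.2467, 0.0879]
orientation: [-3.141, -0.0, -2.96]
force: [0.6, 0.3, -0.9]
grip_width: 0.0077
grip_force: 59.8
```

In the tool's units: 0.3 cm is 0.006, 0.15 cm is 0.003, -9 degrees is -0.025.

servo_tool(moves=[0,0,0.0004,0.0139,0,0,0.0008,0.025,0,0,0.001,0.025,0,0,0.0014,0.0056,0,0,0.0018,-0.0139,0,0,0.002,-0.025,0,0,0.0024,-0.0111,0,0,0.0028,0.0083,0,0,0.003,0.025,0,0,0.0034,0.0083,0,0,0.0038,-0.0111,0,0,0.004,-0.025,0,0,0.0044,-0.0111,0,0,0.0048,0.0083,0,0,0.005,0.025,0,0,0.0054,0.0083,0,0,0.0058,-0.0111,0,0,0.006,-0.025,0,0,0.006,0,0,0,0.006,0])

```text
t: 13.72
position: [0.5134, 0.247, 0.0858]
orientation: [3.141, 0.0, -2.962]
force: [-0.6, 0.4, 4.8]
grip_width: 0.0078
grip_force: 60.5
```

In the tool's units: 0.15 cm is 0.003, 0.14 cm is 0.0028, -11 degrees is -0.0306.

servo_tool(moves=[0,0,0,0.0139,0,0,0,0.0278,0,0,0,0.0306,0,0,0,0.0111,0,0,0,-0.0083,0,0,0,-0.0278,0,0,0,-0.0306,0,0,0.0004,-0.0111,0,0,0.001,0.0083,0,0,0.0014,0.0278,0,0,0.0016,0.0278,0,0,0.002,0.0083,0,0,0.0024,-0.0111,0,0,0.0028,-0.0278,0,0,0.003,-0.0278,0,0,0.003,-0.0083,0,0,0.003,0,0,0,0.003,0])

```text
t: 15.22
position: [0.5145, 0.2479, 0.0839]
orientation: [3.14, 0.003, -2.963]
force: [2.4, 4.1, -1.5]
grip_width: 0.008
grip_force: 59.7
```

In the tool's units: 0.2 cm is 0.004, 0.05 cm is 0.001, -10 degrees is -0.0278.

servo_tool(moves=[-0.0006,0.0012,0,0.0139,-0.0008,0.0016,0.0004,0.0278,-0.0008,0.0016,0.001,0.0278,-0.0008,0.0016,0.0014,0.0083,-0.0008,0.0016,0.0018,-0.0111,-0.0008,0.0016,0.002,-0.0278,-0.0008,0.0016,0.002,-0.0278,-0.0008,0.0016,0.0024,-0.0111,-0.0008,0.0016,0.0028,0.0083,-0.0008,0.0016,0.0032,0.0278,-0.0008,0.0016,0.0034,0.0278,-0.0008,0.0016,0.0036,0.0083,-0.0008,0.0016,0.0038,-0.0111,-0.0008,0.0016,0.004,-0.0278,-0.0008,0.0016,0.004,-0.0278,-0.0008,0.0016,0.004,-0.0083,-0.0008,0.0016,0.004,0,-0.0008,0.0016,0.004,0])

```text
t: 16.72
position: [0.5146, 0.248, 0.0818]
orientation: [3.141, 0.002, -2.964]
force: [5.0, 2.1, 0.8]
grip_width: 0.0079
grip_force: 60.1
```

In the tool's units: 0.2 cm is 0.004, -0.08 cm is -0.0016, -10 degrees is -0.0278.

servo_tool(moves=[-0.001,0.0006,0,0.0139,-0.0016,0.0008,0.0004,0.0278,-0.0016,0.0008,0.001,0.0278,-0.0016,0.0008,0.0014,0.0083,-0.0016,0.0008,0.0018,-0.0111,-0.0016,0.0008,0.002,-0.0278,-0.0016,0.0008,0.002,-0.0278,-0.0016,0.0008,0.0024,-0.0111,-0.0016,0.0008,0.0028,0.0083,-0.0016,0.0008,0.0032,0.0278,-0.0016,0.0008,0.0034,0.0278,-0.0016,0.0008,0.0036,0.0083,-0.0016,0.0008,0.0038,-0.0111,-0.0016,0.0008,0.004,-0.0278,-0.0016,0.0008,0.004,-0.0278,-0.0016,0.0008,0.004,-0.0083,-0.0016,0.0008,0.004,0,-0.0016,0.0008,0.004,0])

```text
t: 18.22
position: [0.5143, 0.248, 0.0791]
orientation: [-3.141, 0.0, -2.963]
force: [4.8, -0.8, -0.1]
grip_width: 0.0079
grip_force: 60.0
```

In the tool's units: 0.2 cm is 0.004, 0.19 cm is 0.0038, -10 degrees is -0.0278.

servo_tool(moves=[-0.001,0,0,0.0139,-0.002,0,0.0004,0.0278,-0.002,0,0.001,0.0278,-0.002,0,0.0014,0.0083,-0.002,0,0.0018,-0.0111,-0.002,0,0.002,-0.0278,-0.002,0,0.002,-0.0278,-0.002,0,0.0024,-0.0111,-0.002,0,0.0028,0.0083,-0.002,0,0.0032,0.0278,-0.002,0,0.0034,0.0278,-0.002,0,0.0036,0.0083,-0.002,0,0.0038,-0.0111,-0.002,0,0.004,-0.0278,-0.002,0,0.004,-0.0278,-0.002,0,0.004,-0.0083,-0.002,0,0.004,0,-0.002,0,0.004,0])

```text
t: 19.72
position: [0.5137, 0.2479, 0.0766]
orientation: [-3.141, -0.003, -2.963]
force: [0.4, -3.6, 0.7]
grip_width: 0.0079
grip_force: 60.0
```

In the tool's units: 0.2 cm is 0.004, 0.18 cm is 0.0036, -9 degrees is -0.025.

servo_tool(moves=[0,-0.0012,0.0006,0.0139,0,-0.0012,0.0012,0.025,0,-0.0012,0.0016,0.0083,0,-0.0012,0.002,-0.0111,0,-0.0012,0.0024,-0.025,0,-0.0012,0.0028,-0.0111,0,-0.0012,0.0032,0,0,-0.0012,0.0036,0,0,-0.0012,0.004,0,0,-0.0012,0.004,0,0,-0.0012,0.004,0])

```text
t: 20.63
position: [0.5146, 0.248, 0.0753]
orientation: [3.141, -0.001, -2.959]
force: [-2.3, -0.9, 1.8]
grip_width: 0.0078
grip_force: 60.3
```

In the tool's units: 0.15 cm is 0.003, 0.1 cm is 0.002, -4 degrees is -0.0111.

servo_tool(moves=[0,0,0.001,0.0111,0,0,0.002,0,0,0,0.003,-0.0111,0,0,0.003,0,0,0,0.003,0,0,0,0.003,0])

```text
t: 21.13
position: [0.5148, 0.248, 0.075]
orientation: [3.141, -0.001, -2.96]
force: [-5.9, -2.1, 9.3]
grip_width: 0.0078
grip_force: 61.3
```

In the tool's units: 0.05 cm is 0.001, 50 degrees is 0.1389.

servo_tool(moves=[0.001,0,0,0,0.001,0,0,0.0111,0.001,0,0,0.0222,0.001,0,0,0.0333,0.001,0,0,0.0444,0.001,0,0,0.0556,0.001,0,0,0.0667,0.001,0,0,0.0778,0.001,0,0,0.0889,0.001,0,0,0.1,0.001,0,0,0.1111,0.001,0,0,0.1222,0.001,0,0,0.1333,0.001,0,0,0.1389,0.001,0,0,0.1389,0.001,0,0,0.1389])

```text
t: 22.47
position: [0.5152, 0.2472, 0.0751]
orientation: [-3.141, 0.001, 2.451]
force: [-1.5, -5.6, 8.0]
grip_width: 0.0079
grip_force: 61.1
```

```bash
python3 -c "
from h import *
s=bot.state();print(np.round(s['moment'],3),np.round(s['qpos'],2))"
```

```text
[-0.913  0.494  0.025] [ 0.4   0.22  1.97 -0.    0.95 -0.48]
```

In the tool's units: -0.04 cm is -0.0008, -0.03 cm is -0.0006, 50 degrees is 0.1389.

servo_tool(moves=[-0.0006,-0.0008,0,0.0111,-0.0006,-0.0008,0,0.0222,-0.0006,-0.0008,0,0.0333,-0.0006,-0.0008,0,0.0444,-0.0006,-0.0008,0,0.0556,-0.0006,-0.0008,0,0.0667,-0.0006,-0.0008,0,0.0778,-0.0006,-0.0008,0,0.0889,-0.0006,-0.0008,0,0.1,-0.0006,-0.0008,0,0.1111,-0.0006,-0.0008,0,0.1222,-0.0006,-0.0008,0,0.1306,-0.0006,-0.0008,0,0.1389,-0.0006,-0.0008,0,0.1389,-0.0006,-0.0008,0,0.1389])

```text
t: 23.72
position: [0.5141, 0.2468, 0.075]
orientation: [-3.14, 0.001, 1.578]
force: [-5.5, -5.0, 10.1]
grip_width: 0.0079
grip_force: 61.3
```

```bash
python3 -c "
from h import *
s=bot.state();print(np.round(s['moment'],3),np.round(s['qpos'],2))"
```

```text
[-0.728  0.953  0.013] [ 0.4   0.22  1.97 -0.    0.95  0.4 ]
```

In the tool's units: -0.06 cm is -0.0012, -0.05 cm is -0.001, 4 degrees is 0.0111.

servo_tool(moves=[-0.001,-0.0012,0,0.0056,-0.001,-0.0012,0,0.0111,-0.001,-0.0012,0,0.0111,-0.001,-0.0012,0,0.0111,-0.001,-0.0012,0,0.0111,-0.001,-0.0012,0,0.0111])

```text
t: 24.22
position: [0.514, 0.2468, 0.075]
orientation: [-3.141, 0.0, 1.509]
force: [-4.8, -2.3, 8.5]
grip_width: 0.008
grip_force: 61.1
```

```bash
python3 -c "
from h import *
s=bot.state();print(np.round(s['moment'],3),np.round(s['tau'],3))"
```

```text
[-0.442  0.793  0.104] [  0.183 -39.496 -30.774   0.284  -1.735   0.118]
```

In the tool's units: 1 degrees is 0.0028.

servo_tool(moves=[0,0,0,0.0028,0,0,0,0.0028,0,0,0,0.0028,0,0,0,0.0028,0,0,0,0.0028,0,0,0,0.0028])

```text
t: 24.72
position: [0.514, 0.2468, 0.075]
orientation: [-3.141, -0.0, 1.491]
force: [-3.9, -2.8, 8.2]
grip_width: 0.0078
grip_force: 61.1
```

```bash
python3 -c "
from h import *
s=bot.state();print(np.round(s['moment'],3),np.round(s['qvel'],3))
print(bot.finish_job())"
```

```text
[-0.512  0.788  0.092] [ 0.002  0.     0.001 -0.001 -0.001  0.001]
the job is handed in; nothing more can be done
None
```

I handed the job in at 24.7 s; no verdict came back. By the arm's readings the round-headed key is fully home, turned clockwise about 1.83 rad (about 1.5 at the cylinder, its stop), and still gripped at 61 N against the spring; I took no picture after the turn.

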